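# Lock the filling head's slotted screw in a jam-canning kitchen

### The job

Take the blue-handled flat driver from its stand, seat its blade in the slot of the steel screw on the filling head with the green collar, and, keeping the blade seated, turn the screw clockwise (seen from above) to its stop, where the slot lines up with the two red marks. Then hang the driver back upright in the same stand. The screw on the yellow-collared head is already locked: leave it locked.

Things in the scene. Friction and masses are not known exactly. Their poses are not given: they have to be found in the camera images.
- driver: Loose flat driver, 220 g, 153 mm, hanging upright. Origin: centre of the blade's lower edge, z up. Blade 24 mm wide (x), 5 thick (y), 30 high; 16 mm shank; black guard disc, 60 mm diameter, 75 to 81 mm up; blue handle 28 x 28 mm, faces square to x and y, 81 to 153 mm up: grip it about 120 mm up. The like driver with red handle and cross tip, in a like stand, is not wanted.
- driver_stand: Fixed dark steel stand of the blue driver, 90 x 90 mm, 95 mm high, with a 40 mm round hole in the middle of its top plate. Origin: centre of the underside, z up. The driver's guard disc rests on the plate, shank and blade hanging through the hole: its origin is then 20 mm above the stand's.
- green_seat (a point): Slot-floor centre of the steel screw (66 mm diameter, top 80 mm above the table) on the fixed green-collared block; on the turning axis, 62 mm above the table. x along the slot, z up; turns with the screw. Slot 9 x 29 mm with 8 mm straight walls, then flaring over 10 mm to 23 x 43 mm at the top. Red marks on the block on both sides of the collar (84 mm diameter).
- green_screw (a joint): Turn of the green-collared head's screw, rad, clockwise seen from above: found loose at 0.1 to 0.45; 1.4 at its hard stop (locked, slot in line with the red marks). About 0.12 N m of friction; it stays where it is left. The blade has some 10 degrees of play either way in the slot, so turn that much further.
- yellow_screw (a joint): Turn of the like screw on the yellow-collared head, rad, clockwise from above: already locked, at 1.33 to 1.4 (stop).
Mind the look-alikes: they are no part of the job. Leave any orange or pink look-alike of the part that bears green_seat alone.

How it is judged:
By the outcome, as a careful person would: the job done as asked, in the order asked, and still so for the second after the job is handed in, with the robot touching nothing.
It also fails if it takes over 53 s, if anything falls off the work surface, if the arm or the gripper's body presses on something with over 40 N, if the wrist force passes 120 N, or if a joint passes its speed limit or range.

### The arm

A 7-joint arm with a two-finger parallel gripper is mounted at the origin on the work surface. World frame = base frame: x ahead of the robot, y to its left, z up, the work surface at z = 0. Lengths are in m, angles in rad, forces in N, time in s.
With the tool pointing down it reaches from about 0.4 to 0.85 m from the base axis. Payload 10.4 kg.
Tool frame: the origin (TCP) lies midway between the tips of the shut fingers; the grasp point (between the pads) lies 19 mm behind it; z points along the fingers, y is the line along which they close (so a half turn about z gives the same grasp; the last joint's range is limited). The gripper opens to 87 mm and grips with 3 to 60 N. Pads are 19 mm wide; open, the fingers measure 117 mm over their backs; the gripper's body (75 mm by 190 mm) begins 51 mm behind the grasp point.
Start: joints at [-1.264, 0.332, -0.065, 1.46, 0.022, 1.35, -0.088], TCP at [0.202, 0.591, 0.199] pointing down, gripper open.
Joint ranges: [-2.6, 2.6], [-0.5, 2.12], [-1.47, 1.34], [0.16, 2.42], [-1.27, 4.41], [0.06, 2.06], [-2.6, 2.6]. Speed limits (rad/s): [2.22, 2.22, 2.79, 2.79, 3.14, 3.14, 3.14].

### API

Orientations are given as a rotation vector (axis times angle).
In Python, from station import robot, eyes, order gives the robot as it stands.
- The arm moves only by the tool carry_out, never from a script. Its argument "increments" is a list of rows, each an object of numbers: "dx", "dy", "dz": the shift along the tool's x, y, z each as a share of 0.2 m, from -1 to 1; "yaw": the turn about the tool's z as a share of 0.12 rad, from -1 to 1; "grip": the closure, from -1 (fully open) to 1 (shut). In form: [{"dx": .., "dy": .., "dz": .., "yaw": .., "grip": ..}, ...]. A call has 1 to 20 rows; each row shifts and turns the commanded pose from where the row before left it, along the tool's axes as they then stand; what a row does not reach is not made up. A row lasts 1/12 s, in which the tool goes at most 41.7 mm and 7.16 degrees, less where a joint would pass 70% of its speed; a pose out of reach is approached as far as the arm can. A call with a number of a shift or a turn outside -1 to 1 is refused whole. A call with a gripper value outside its range is refused whole. The fingers move at their own pace and stop on an object; the grip force is fixed at half the most. Time passes only in rows, so rows that do not move let the fingers close. It gives the time, the measured TCP pose, the force, the opening and the grip force at its end, in the units of the state.
- robot.observe(): the state, without advancing time (a new reading comes with each control period).
- eyes.get_image(name): name is "scene" or "top" or "wrist"; returns a dict with "img" (420x560x3 uint8, blue, green, red), "range_z" (420x560 float32, m along the optical axis (not along the pixel's ray), 0 where there is no reading), "fx", "fy", "cx", "cy" (pixels), "cam_to_world" (4x4, takes a point from camera to world coordinates); the wrist camera has in their place "hand_eye" (4x4, takes a point from camera to tool coordinates, whose origin is the TCP and whose axes are the flange's). Camera axes: x right, y down, z forward; pixel columns grow to the right and rows downward; lengths in m; the calibration is good to about 2 mm. A picture is of the moment at which its call begins: read the wrist's pose just before it.
- order.close_job(): hands the job in; it is judged then, once.
Trained networks look in the newest picture that a camera, given by its name, has taken for a name from the list of things; names that differ only in an ending like _2 or _b are one class to them, and where a whole thing is asked for, a point or a joint stands for the part that bears it (a point fixed in the world has none). Each returns a list of dicts, best first, with "p" (0 to 1); they miss things now and then, are a little off and sometimes report something else, mostly with a low value. They report only what shows in the picture. A call takes as long as a camera call. They do not tell look-alikes from the thing itself.
- eyes.trace(camera, name): "pixels" (420x560 bool, what is visible of it) and "location" ([column, row] in pixels, amid what is visible of it).
The state is a dict: "clock": time; "qpos": joint angles; "qvel": joint speeds; "tau": joint torques, N m; "ee_pos": TCP position; "orientation": TCP orientation; "force": force on the tool from outside, world axes, zero at the start; "ft_torque": the same for the moment, N m; "gripper_width": finger opening in m; "grip_force": force on a finger pad.
Only numpy, scipy, OpenCV 4.12 (cv2) and the standard library are available. Lean on these libraries where they do the work, as an engineer would, in place of code of your own. Each camera call takes 0.05 s, during which the arm holds its last target. There are 200 camera calls.

## Working session

There is one attempt and no reset: what is moved stays moved. The work goes in short steps, Python scripts to look and compute and a tool call to move; the robot and the scene stay as the last step left them, time stands still between calls to the robot, and variables do not carry over. Pictures are saved under pics/ and viewed, at most 10 in all, crops included, and the job is handed in when it is done.

Besides the shell and the picture viewer there is one more tool, called after "Request:" in YAML: its name, and indented under it one key for each argument. carry_out: Moves the arm, as the interface text tells. Shift numbers are shares of 0.2 m and turn numbers shares of 0.12 rad, none past 1 either way. Its arguments: {"type":"object","properties":{"increments":{"type":"array"}},"required":["increments"]}

```bash
mkdir -p pics; ls
python3 - <<'E'
from station import robot, eyes, order
import cv2,numpy as np
s=robot.observe();print({k:np.round(v,3).tolist() for k,v in s.items()})
for c in ("scene","top"):
    d=eyes.get_image(c);cv2.imwrite(f"pics/{c}0.png",d["img"]);print(c,d["fx"],d["cx"],d["cy"],np.round(d["cam_to_world"],3).tolist())
    for n in("driver","driver_stand","green_seat"):
        for r in eyes.trace(c,n): 
            m=r["pixels"];z=d["range_z"];u,v=r["location"]
            ys,xs=np.nonzero(m&(z>0));zz=z[ys,xs]
            P=np.c_[(xs-d["cx"])/d["fx"]*zz,(ys-d["cy"])/d["fy"]*zz,zz,np.ones(len(zz))]@np.array(d["cam_to_world"]).T
            print(n,round(r["p"],2),np.round([u,v]),m.sum(),"med",np.round(np.median(P[:,:3],0),3) if len(P) else None,"top",np.round(np.percentile(P[:,2],98),3) if len(P) else None)
E
```

```text
pics
{'clock': 0.0, 'qpos': [-1.264, 0.333, -0.065, 1.461, 0.022, 1.35, -0.089], 'qvel': [0.002, -0.0, -0.001, 0.0, -0.0, 0.001, 0.001], 'tau': [0.0, -62.326, 0.025, -38.991, -0.061, 0.039, 0.0], 'ee_pos': [0.202, 0.591, 0.198], 'orientation': [-0.516, -3.099, 0.002], 'force': [0.698, -0.21, 0.028], 'ft_torque': [0.012, -0.044, -0.011], 'grip_force': 0.0, 'gripper_width': 0.087}
scene 522.4675693932638 281.35280242044547 213.42774714095435 [[-0.327, 0.589, -0.739, 1.608], [0.945, 0.206, -0.254, 0.46], [0.003, -0.781, -0.624, 1.014], [0.0, 0.0, 0.0, 1.0]]
driver 0.88 [355. 199.] 474 med [0.432 0.263 0.114] top 0.175
driver 0.59 [310. 242.] 470 med [0.603 0.193 0.078] top 0.084
driver_stand 0.72 [348. 212.] 820 med [0.44  0.256 0.09 ] top 0.1
green_seat 0.98 [320. 303.] 644 med [0.787 0.276 0.078] top 0.084
green_seat 0.8 [420. 188.] 352 med [0.237 0.438 0.077] top 0.085
green_seat 0.57 [313. 247.] 473 med [0.604 0.194 0.078] top 0.084
top 495.7390966637688 278.0651899984802 214.5217023205183 [[-0.008, -0.981, 0.195, 0.255], [-1.0, 0.008, -0.001, 0.084], [-0.001, -0.195, -0.981, 1.22], [0.0, 0.0, 0.0, 1.0]]
driver 0.82 [202. 238.] 541 med [0.414 0.255 0.105] top 0.175
driver 0.56 [237. 170.] 636 med [0.59  0.189 0.078] top 0.083
driver_stand 0.79 [214. 246.] 1011 med [0.418 0.252 0.095] top 0.099
green_seat 0.95 [203.  99.] 633 med [0.775 0.273 0.077] top 0.083
green_seat 0.66 [125. 328.] 754 med [0.222 0.432 0.078] top 0.083
green_seat 0.55 [234. 171.] 617 med [0.591 0.188 0.078] top 0.083
green_seat 0.52 [202. 240.] 557 med [0.415 0.255 0.104] top 0.175
```

View pics/top0.png

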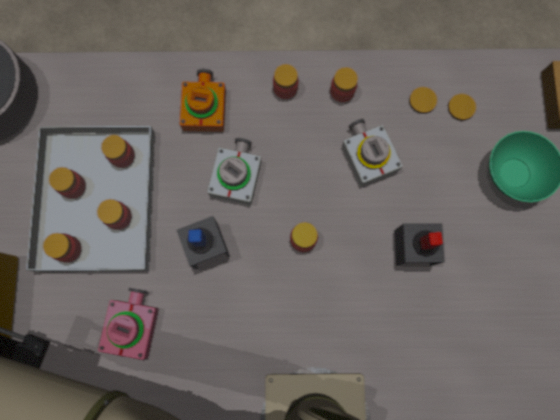

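View pics/scene0.png

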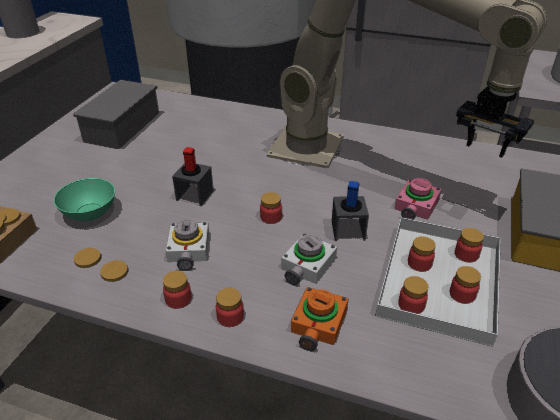

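The top view shows three green-collared heads: orange (203,102), white with a grey steel screw (234,171) and pink (124,328). The white one fits, since it is the steel screw and not a look-alike. The yellow-collared head is at (373,152). The blue driver is at (196,238) in its stand at (204,244), and the unwanted red one is at (433,240). I'll confirm in a crop and measure.

```bash
cat > h.py <<'E'
from station import robot, eyes, order
import cv2,numpy as np
from scipy.spatial.transform import Rotation as R
def cloud(c):
    s=robot.observe();d=eyes.get_image(c)
    if c=="wrist":
        T=np.eye(4);T[:3,:3]=R.from_rotvec(s["orientation"]).as_matrix();T[:3,3]=s["ee_pos"];T=T@np.array(d["hand_eye"])
    else: T=np.array(d["cam_to_world"])
    z=d["range_z"];v,u=np.mgrid[:420,:560]
    P=np.stack([(u-d["cx"])/d["fx"]*z,(v-d["cy"])/d["fy"]*z,z],-1)@T[:3,:3].T+T[:3,3]
    P[z<=0]=np.nan
    return d,P,T
def rect(P,cx,cy,r,z0,z1,mask=None):
    m=(np.hypot(P[...,0]-cx,P[...,1]-cy)<r)&(P[...,2]>z0)&(P[...,2]<z1)
    if mask is not None:m&=mask
    Q=P[m]
    if len(Q)<4:return None
    (x,y),(w,h),a=cv2.minAreaRect((Q[:,:2]*1000).astype(np.float32))
    return len(Q),"rect",np.round([x,y,w,h,a],1).tolist(),"mean",np.round(Q.mean(0)*1000,1).tolist(),"zmed",round(float(np.median(Q[:,2])*1000),1)
E
python3 - <<'E'
from h import *
for c in("scene","top"):
    d,P,T=cloud(c);i=d["img"].astype(int);blue=(i[...,0]>i[...,2]+40)
    print(c,"handle",rect(P,.42,.258,.05,.16,.19,blue));print("stand",rect(P,.42,.253,.08,.085,.098,~blue))
    print("screw",rect(P,.593,.188,.036,.074,.09));print("block",rect(P,.593,.188,.08,.03,.072))
    if c=="top": cv2.imwrite("pics/crop.png",cv2.resize(d["img"][130:280,160:290],None,fx=4,fy=4,interpolation=cv2.INTER_CUBIC))
E
```

```text
scene handle (76, 'rect', [423.3, 262.0, 27.2, 32.6, 88.2], 'mean', [425.7, 262.8, 171.8], 'zmed', 172.5)
stand (366, 'rect', [423.4, 261.6, 97.0, 90.9, 21.2], 'mean', [436.3, 261.7, 94.4], 'zmed', 95.2)
screw (297, 'rect', [595.8, 192.4, 62.9, 64.3, 18.0], 'mean', [596.1, 191.2, 79.8], 'zmed', 80.2)
block (1119, 'rect', [601.7, 189.6, 112.0, 140.7, 76.9], 'mean', [619.0, 197.0, 48.0], 'zmed', 46.5)
top handle (164, 'rect', [419.8, 261.2, 28.2, 26.9, 1.4], 'mean', [419.6, 261.0, 171.9], 'zmed', 172.2)
stand (962, 'rect', [420.0, 259.8, 91.5, 90.9, 21.1], 'mean', [418.5, 257.1, 94.4], 'zmed', 94.6)
screw (485, 'rect', [592.3, 189.9, 65.4, 62.5, 0.5], 'mean', [591.9, 190.1, 78.9], 'zmed', 78.8)
block (1701, 'rect', [602.2, 187.9, 111.0, 141.4, 77.8], 'mean', [588.9, 187.1, 47.0], 'zmed', 45.4)
```

View pics/crop.png

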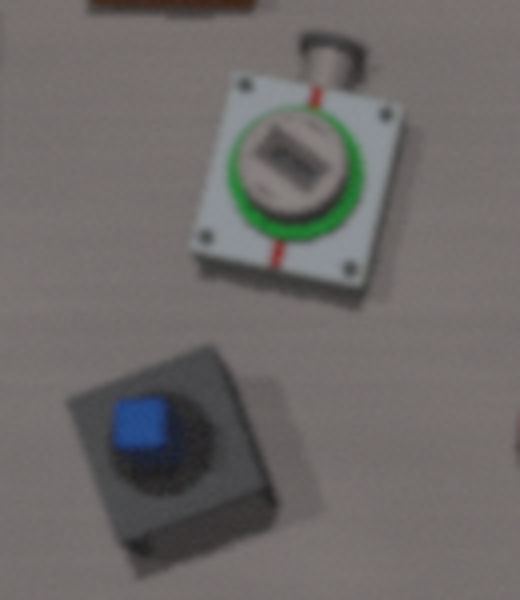

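The crop confirms it: white block, green collar, grey steel screw with a slot at crop (293,160), red marks at (318,95) and (278,255), and the blue driver in its stand. The slot is about 51° in world, the marks about -14°, and the handle faces about 1.4°. I'll move to hover over the screw for a close view.

Request:
carry_out:
  increments:
    - {"dz": -0.15}
    - {"dz": -0.15}
    - {"dx": -0.14, "dy": -0.07, "dz": -0.02}
    - {"dx": -0.14, "dy": -0.07, "dz": -0.02}
    - {"dx": -0.14, "dy": -0.07, "dz": -0.02}
    - {"dx": -0.14, "dy": -0.07, "dz": -0.02}
    - {"dx": -0.14, "dy": -0.07, "dz": -0.02}
    - {"dx": -0.14, "dy": -0.07, "dz": -0.02}
    - {"dx": -0.14, "dy": -0.07, "dz": -0.02}
    - {"dx": -0.14, "dy": -0.07, "dz": -0.02}
    - {"dx": -0.14, "dy": -0.07, "dz": -0.02}
    - {"dx": -0.14, "dy": -0.07, "dz": -0.02}
    - {"dx": -0.14, "dy": -0.07, "dz": -0.02}
    - {"dx": -0.14, "dy": -0.07, "dz": -0.02}
    - {"dx": -0.14, "dy": -0.07, "dz": -0.02}
    - {"dx": -0.14, "dy": -0.07, "dz": -0.02}
    - {"dx": -0.14, "dy": -0.07, "dz": -0.02}
    - {"dx": -0.14, "dy": -0.07, "dz": -0.02}
    - {"dx": -0.14, "dy": -0.07}
    - {}

```text
$.increments[0]: bad value
```

Request:
carry_out:
  increments:
    - {"yaw": 0.9}
    - {"yaw": 0.9}
    - {"yaw": 0.9}
    - {"yaw": 0.9}
    - {"yaw": 0.9}
    - {"yaw": 0.9}
    - {"yaw": 0.9}
    - {"yaw": 0.9}
    - {"yaw": 0.9}
    - {"yaw": 0.9}
    - {"yaw": 0.9}
    - {}
    - {}

```text
$.increments[0]: bad value
```

```bash
cat >> h.py <<'E'
def tool():
    s=robot.observe();M=R.from_rotvec(s["orientation"]).as_matrix()
    print("t",round(s["clock"],2),"p",np.round(s["ee_pos"],4),"yang",round(np.degrees(np.arctan2(M[1,1],M[0,1])),2),"zt",np.round(M[:,2],3),"q",np.round(s["qpos"],2),"F",np.round(s["force"],1),"M",np.round(s["ft_torque"],2),"w",s["gripper_width"],"gf",s["grip_force"])
    return np.array(s["ee_pos"]),M
def go(t,yang=None):
    p,M=tool();d=M.T@(np.array(t)-p)/.2
    print("total shares dxyz",np.round(d,3),"yaw shares(+cw)", None if yang is None else round(np.radians((np.degrees(np.arctan2(M[1,1],M[0,1]))-yang+180)%360-180)/.12,2))
E
python3 - <<'E'
from h import *
tool();d,P,T=cloud("wrist");print(np.round(d["hand_eye"],3).tolist(),d["fx"])
print("screw",rect(P,.593,.190,.036,.074,.09));print("floor",rect(P,.593,.190,.03,.05,.068))
i=d["img"].astype(int);blue=(i[...,0]>i[...,2]+40);print("handle",rect(P,.42,.26,.05,.16,.19,blue))
red=(i[...,2]>i[...,1]+60)&(i[...,2]>i[...,0]+60)
m=red&(np.hypot(P[...,0]-.593,P[...,1]-.19)<.075)&(P[...,2]>.02);Q=P[m];print("red",len(Q),np.round(cv2.fitLine(Q[:,:2].astype(np.float32),cv2.DIST_L2,0,.01,.01).ravel(),4) if len(Q) else 0)
cv2.imwrite("pics/w1.png",d["img"])
E
```

```text
t 0.5 p [0.2024 0.5913 0.1988] yang 71.1 zt [-0.  0. -1.] q [-1.26  0.33 -0.06  1.46  0.02  1.35 -0.09] F [-0.9 -0.4 -0.3] M [0.04 0.01 0.02] w 0.08724547938394402 gf 0.0
[[0.001, -0.968, -0.25, 0.067], [1.0, 0.0, 0.001, 0.003], [-0.001, -0.25, 0.968, -0.186], [0.0, 0.0, 0.0, 1.0]] 360.61267542334224
screw None
floor None
handle None
red 0 0
```

View pics/w1.png

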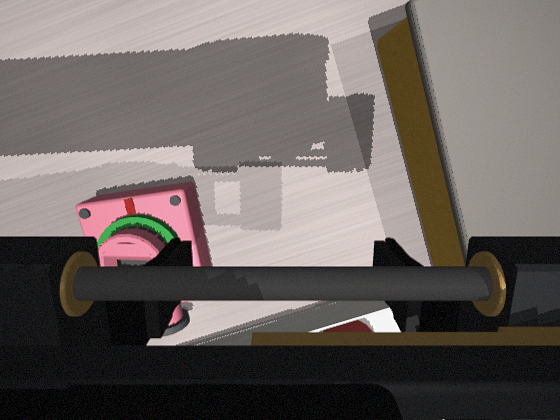

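The picture shows only the pink block at (135,215) behind the fingers; nothing moved, because every row needs all its keys. The unobstructed part of the wrist view is toward tool +x. I'll resend with a hover offset.

Request:
carry_out:
  increments:
    - {"dx": 0, "dy": 0, "dz": -0.15, "yaw": 0, "grip": -1}
    - {"dx": 0, "dy": 0, "dz": -0.15, "yaw": 0, "grip": -1}
    - {"dx": -0.145, "dy": -0.0875, "dz": -0.01, "yaw": 0, "grip": -1}
    - {"dx": -0.145, "dy": -0.0875, "dz": -0.01, "yaw": 0, "grip": -1}
    - {"dx": -0.145, "dy": -0.0875, "dz": -0.01, "yaw": 0, "grip": -1}
    - {"dx": -0.145, "dy": -0.0875, "dz": -0.01, "yaw": 0, "grip": -1}
    - {"dx": -0.145, "dy": -0.0875, "dz": -0.01, "yaw": 0, "grip": -1}
    - {"dx": -0.145, "dy": -0.0875, "dz": -0.01, "yaw": 0, "grip": -1}
    - {"dx": -0.145, "dy": -0.0875, "dz": -0.01, "yaw": 0, "grip": -1}
    - {"dx": -0.145, "dy": -0.0875, "dz": -0.01, "yaw": 0, "grip": -1}
    - {"dx": -0.145, "dy": -0.0875, "dz": -0.01, "yaw": 0, "grip": -1}
    - {"dx": -0.145, "dy": -0.0875, "dz": -0.01, "yaw": 0, "grip": -1}
    - {"dx": -0.145, "dy": -0.0875, "dz": -0.01, "yaw": 0, "grip": -1}
    - {"dx": -0.145, "dy": -0.0875, "dz": -0.01, "yaw": 0, "grip": -1}
    - {"dx": -0.145, "dy": -0.0875, "dz": -0.01, "yaw": 0, "grip": -1}
    - {"dx": -0.145, "dy": -0.0875, "dz": -0.01, "yaw": 0, "grip": -1}
    - {"dx": -0.145, "dy": -0.0875, "dz": -0.01, "yaw": 0, "grip": -1}
    - {"dx": -0.145, "dy": -0.0875, "dz": -0.01, "yaw": 0, "grip": -1}
    - {"dx": -0.145, "dy": -0.0875, "dz": -0.01, "yaw": 0, "grip": -1}
    - {"dx": -0.145, "dy": -0.0875, "dz": -0.01, "yaw": 0, "grip": -1}

```text
clock: 2.22
ee_pos: [0.5951, 0.1229, 0.2951]
orientation: [0.515, 3.099, 0.001]
force: [-0.1, -0.1, 0.1]
gripper_width: 0.0869
grip_force: 0.0
```

Request:
carry_out:
  increments:
    - {"dx": 0, "dy": 0, "dz": 0, "yaw": 0.92, "grip": -1}
    - {"dx": 0, "dy": 0, "dz": 0, "yaw": 0.92, "grip": -1}
    - {"dx": 0, "dy": 0, "dz": 0, "yaw": 0.92, "grip": -1}
    - {"dx": 0, "dy": 0, "dz": 0, "yaw": 0.92, "grip": -1}
    - {"dx": 0, "dy": 0, "dz": 0, "yaw": 0.92, "grip": -1}
    - {"dx": 0, "dy": 0, "dz": 0, "yaw": 0.92, "grip": -1}
    - {"dx": 0, "dy": 0, "dz": 0, "yaw": 0.92, "grip": -1}
    - {"dx": 0, "dy": 0, "dz": 0, "yaw": 0.92, "grip": -1}
    - {"dx": 0, "dy": 0, "dz": 0, "yaw": 0.92, "grip": -1}
    - {"dx": 0, "dy": 0, "dz": 0, "yaw": 0.92, "grip": -1}
    - {"dx": 0, "dy": 0, "dz": 0, "yaw": 0.92, "grip": -1}
    - {"dx": 0, "dy": 0, "dz": 0, "yaw": 0, "grip": -1}
    - {"dx": 0, "dy": 0, "dz": 0, "yaw": 0, "grip": -1}

```text
clock: 3.3
ee_pos: [0.5942, 0.1244, 0.2948]
orientation: [2.188, 2.255, 0.0]
force: [-0.6, -0.7, -0.0]
gripper_width: 0.0872
grip_force: 0.0
```

Run:
```python
from h import *
tool();d,P,T=cloud("wrist")
print("screw",rect(P,.593,.190,.036,.074,.09));print("floor",rect(P,.593,.190,.03,.05,.068))
i=d["img"].astype(int);blue=(i[...,0]>i[...,2]+40);print("handle",rect(P,.42,.26,.05,.16,.19,blue))
red=(i[...,2]>i[...,1]+60)&(i[...,2]>i[...,0]+60)
m=red&(np.hypot(P[...,0]-.593,P[...,1]-.19)<.075)&(P[...,2]>.02);Q=P[m];print("red",len(Q),np.round(cv2.fitLine(Q[:,:2].astype(np.float32),cv2.DIST_L2,0,.01,.01).ravel(),4) if len(Q) else 0)
cv2.imwrite("pics/w2.png",d["img"])
```

```text
t 3.3 p [0.5942 0.1244 0.2948] yang 1.73 zt [ 0.  0. -1.] q [-0.69  0.28  0.52  1.38 -0.14  1.52 -0.15] F [-0.6 -0.7 -0. ] M [-0.04  0.08  0.06] w 0.08717971155050075 gf 0.0
screw (2492, 'rect', [594.9, 192.2, 65.1, 64.1, 1.3], 'mean', [594.4, 192.7, 79.3], 'zmed', 79.6)
floor (235, 'rect', [594.4, 192.1, 28.8, 50.5, 75.5], 'mean', [594.5, 192.1, 62.3], 'zmed', 62.1)
handle (1386, 'rect', [422.9, 261.8, 28.6, 25.7, 3.1], 'mean', [424.4, 261.8, 172.0], 'zmed', 172.5)
red 161 [ 0.9766 -0.2149  0.5966  0.1908]
```

View pics/w2.png

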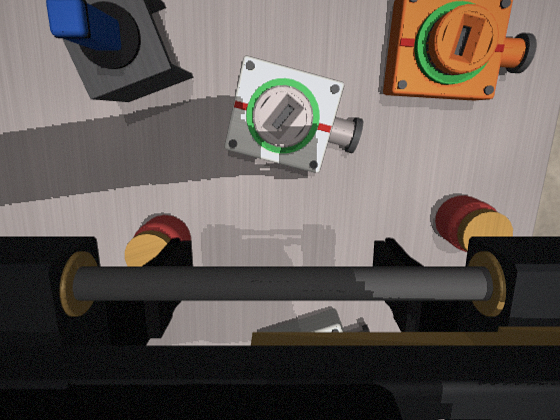

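The wrist view shows the target at (283,118) with its slot and red marks at (240,104) and (322,127), and the driver at top left (70,15). Screw centre is about (594.6,192.3) mm and the marks line is about -12.4°. I'll move to a view beside the driver.

Run:
```python
from h import *
d,P,T=cloud("wrist")
c=np.array([.5946,.1923])
for z0,z1 in((.055,.066),(.055,.076)):
    m=(np.hypot(P[...,0]-c[0],P[...,1]-c[1])<.024)&(P[...,2]<z1)&(P[...,2]>z0);Q=P[m][:,:2]
    print(len(Q),cv2.minAreaRect((Q*1000).astype(np.float32)),cv2.fitLine(Q.astype(np.float32),cv2.DIST_L2,0,.01,.01).ravel(),Q.mean(0))
go((.423,.195,.295),1.5)
```

```text
212 ((594.4714965820312, 192.13905334472656), (28.977588653564453, 8.904987335205078), 52.30160903930664) [0.61595905 0.7877782  0.594436   0.19215275] [0.59443597 0.19215276]
557 ((594.2011108398438, 192.10031127929688), (37.78777313232422, 18.973560333251953), 54.22707748413086) [0.6013671  0.79897285 0.59445566 0.19207968] [0.59445567 0.19207967]
t 3.4 p [0.5942 0.1243 0.2948] yang 1.73 zt [ 0.  0. -1.] q [-0.69  0.28  0.52  1.38 -0.14  1.52 -0.15] F [-0.  -1.2  0. ] M [-0.11  0.06  0.  ] w 0.08712588292552993 gf 0.0
total shares dxyz [ 0.379 -0.845 -0.001] yaw shares(+cw) 0.03
```

Request:
carry_out:
  increments:
    - {"dx": 0.038, "dy": -0.085, "dz": 0, "yaw": 0, "grip": -1}
    - {"dx": 0.038, "dy": -0.085, "dz": 0, "yaw": 0, "grip": -1}
    - {"dx": 0.038, "dy": -0.085, "dz": 0, "yaw": 0, "grip": -1}
    - {"dx": 0.038, "dy": -0.085, "dz": 0, "yaw": 0, "grip": -1}
    - {"dx": 0.038, "dy": -0.085, "dz": 0, "yaw": 0, "grip": -1}
    - {"dx": 0.038, "dy": -0.085, "dz": 0, "yaw": 0, "grip": -1}
    - {"dx": 0.038, "dy": -0.085, "dz": 0, "yaw": 0, "grip": -1}
    - {"dx": 0.038, "dy": -0.085, "dz": 0, "yaw": 0, "grip": -1}
    - {"dx": 0.038, "dy": -0.085, "dz": 0, "yaw": 0, "grip": -1}
    - {"dx": 0.038, "dy": -0.085, "dz": 0, "yaw": 0, "grip": -1}
    - {"dx": 0, "dy": 0, "dz": 0, "yaw": 0, "grip": -1}
    - {"dx": 0, "dy": 0, "dz": 0, "yaw": 0, "grip": -1}

```text
clock: 4.4
ee_pos: [0.422, 0.196, 0.2951]
orientation: [-2.188, -2.254, -0.002]
force: [1.2, -0.2, -0.4]
gripper_width: 0.0871
grip_force: 0.0
```

Run:
```python
from h import *
d,P,T=cloud("wrist");i=d["img"].astype(int);blue=(i[...,0]>i[...,2]+40)
print("handle",rect(P,.423,.262,.05,.166,.19,blue));print("stand",rect(P,.42,.26,.08,.088,.098,~blue))
go((.423,.262,.121),1.5)
```

```text
handle (1091, 'rect', [421.8, 263.1, 27.1, 27.0, 1.5], 'mean', [421.7, 263.2, 172.6], 'zmed', 172.7)
stand (4935, 'rect', [422.3, 261.8, 90.2, 90.2, 21.2], 'mean', [422.3, 262.8, 95.1], 'zmed', 95.1)
t 4.45 p [0.4227 0.1955 0.295 ] yang 1.61 zt [ 0.001  0.    -1.   ] q [-0.91 -0.08  0.36  1.72  0.03  1.5  -0.53] F [-1.  -0.7 -0.2] M [-0.09  0.03 -0.02] w 0.0872951047565727 gf 0.0
total shares dxyz [0.332 0.01  0.87 ] yaw shares(+cw) 0.02
```

Both the slot (29.0 x 8.9 mm at 52.3°, floor z 62) and the handle (top 172.6 mm, faces at 1.5°) match the text. Now the grasp.

Request:
carry_out:
  increments:
    - {"dx": 0.112, "dy": -0.001, "dz": 0, "yaw": 0, "grip": -1}
    - {"dx": 0.112, "dy": -0.001, "dz": 0, "yaw": 0, "grip": -1}
    - {"dx": 0.112, "dy": -0.001, "dz": 0, "yaw": 0, "grip": -1}
    - {"dx": 0, "dy": 0, "dz": 0.15, "yaw": 0, "grip": -1}
    - {"dx": 0, "dy": 0, "dz": 0.15, "yaw": 0, "grip": -1}
    - {"dx": 0, "dy": 0, "dz": 0.15, "yaw": 0, "grip": -1}
    - {"dx": 0, "dy": 0, "dz": 0.15, "yaw": 0, "grip": -1}
    - {"dx": 0, "dy": 0, "dz": 0.15, "yaw": 0, "grip": -1}
    - {"dx": 0, "dy": 0, "dz": 0.12, "yaw": 0, "grip": -1}
    - {"dx": 0, "dy": 0, "dz": 0, "yaw": 0, "grip": -1}
    - {"dx": 0, "dy": 0, "dz": 0, "yaw": 0, "grip": -1}
    - {"dx": 0, "dy": 0, "dz": 0, "yaw": 0, "grip": 1}
    - {"dx": 0, "dy": 0, "dz": 0, "yaw": 0, "grip": 1}
    - {"dx": 0, "dy": 0, "dz": 0, "yaw": 0, "grip": 1}
    - {"dx": 0, "dy": 0, "dz": 0, "yaw": 0, "grip": 1}
    - {"dx": 0, "dy": 0, "dz": 0, "yaw": 0, "grip": 1}
    - {"dx": 0, "dy": 0, "dz": 0, "yaw": 0, "grip": 1}
    - {"dx": 0, "dy": 0, "dz": 0, "yaw": 0, "grip": 1}
    - {"dx": 0, "dy": 0, "dz": 0, "yaw": 0, "grip": 1}

```text
clock: 6.03
ee_pos: [0.4199, 0.2629, 0.1208]
orientation: [-2.192, -2.251, -0.0]
force: [-0.2, 0.5, -0.8]
gripper_width: 0.0415
grip_force: 0.0
```

Run:
```python
from h import *
tool()
```

```text
t 6.03 p [0.4199 0.2629 0.1208] yang 1.53 zt [ 0.  0. -1.] q [-0.95  0.1   0.32  1.91 -0.04  1.13 -0.59] F [-0.2  0.5 -0.8] M [-0.04  0.08 -0.02] w 0.04150759053111035 gf 0.0
```

Request:
carry_out:
  increments:
    - {"dx": 0, "dy": 0, "dz": 0, "yaw": 0, "grip": 1}
    - {"dx": 0, "dy": 0, "dz": 0, "yaw": 0, "grip": 1}
    - {"dx": 0, "dy": 0, "dz": 0, "yaw": 0, "grip": 1}
    - {"dx": 0, "dy": 0, "dz": 0, "yaw": 0, "grip": 1}
    - {"dx": 0, "dy": 0, "dz": 0, "yaw": 0, "grip": 1}

```text
clock: 6.45
ee_pos: [0.4199, 0.2629, 0.1207]
orientation: [-2.192, -2.251, -0.0]
force: [0.5, -0.2, -0.2]
gripper_width: 0.0281
grip_force: 30.0
```

Request:
carry_out:
  increments:
    - {"dx": 0, "dy": 0, "dz": -0.05, "yaw": 0, "grip": 1}
    - {"dx": 0, "dy": 0, "dz": -0.1, "yaw": 0, "grip": 1}
    - {"dx": 0, "dy": 0, "dz": -0.1, "yaw": 0, "grip": 1}
    - {"dx": 0, "dy": 0, "dz": -0.1, "yaw": 0, "grip": 1}
    - {"dx": 0, "dy": 0, "dz": -0.1, "yaw": 0, "grip": 1}
    - {"dx": 0, "dy": 0, "dz": -0.1, "yaw": 0, "grip": 1}
    - {"dx": 0, "dy": 0, "dz": -0.1, "yaw": 0, "grip": 1}
    - {"dx": 0, "dy": 0, "dz": -0.1, "yaw": 0, "grip": 1}
    - {"dx": 0, "dy": 0, "dz": 0, "yaw": 0, "grip": 1}
    - {"dx": 0, "dy": 0, "dz": 0, "yaw": 0, "grip": 1}

```text
clock: 7.28
ee_pos: [0.4201, 0.263, 0.2714]
orientation: [-2.192, -2.251, -0.002]
force: [-0.2, -0.6, -4.1]
gripper_width: 0.0278
grip_force: 30.0
```

Run:
```python
from h import *
p,M=tool();d,P,T=cloud("scene")
# blade: points 0-25mm above the blade edge (z = tcp-.101 ..)
zb=p[2]-.101
for a,b,n in((0.003,.027,"blade"),(.035,.07,"shank"),(.073,.083,"guard"),(.085,.10,"handle")):
    m=(np.hypot(P[...,0]-p[0],P[...,1]-p[1])<.04)&(P[...,2]>zb+a)&(P[...,2]<zb+b);Q=P[m]
    print(n,len(Q),np.round(Q.mean(0)*1e3,1) if len(Q) else 0,np.round(np.ptp(Q,axis=0)*1e3,1) if len(Q) else 0)
v=T[:3,:3].T@(p-T[:3,3]);u=int(d["fx"]*v[0]/v[2]+d["cx"]);r=int(d["fy"]*v[1]/v[2]+d["cy"]);print(u,r)
cv2.imwrite("pics/s2.png",cv2.resize(d["img"][max(r-60,0):r+90,u-80:u+80],None,fx=4,fy=4,interpolation=cv2.INTER_CUBIC))
```

```text
t 7.28 p [0.4201 0.263  0.2714] yang 1.52 zt [ 0.001  0.001 -1.   ] q [-0.96 -0.    0.31  1.69 -0.    1.45 -0.62] F [-0.2 -0.6 -4.1] M [-0.07  0.05  0.03] w 0.027842441479620048 gf 29.973577656783164
blade 17 [428.1 263.3 185.8] [25.5  5.5 21.2]
shank 49 [427.6 263.  218.3] [13.8 15.5 25. ]
guard 120 [432.7 263.  251.1] [59.8 59.2  8.2]
handle 59 [433.1 263.6 262.5] [44.1 38.1 14.7]
356 153
```

View pics/s2.png

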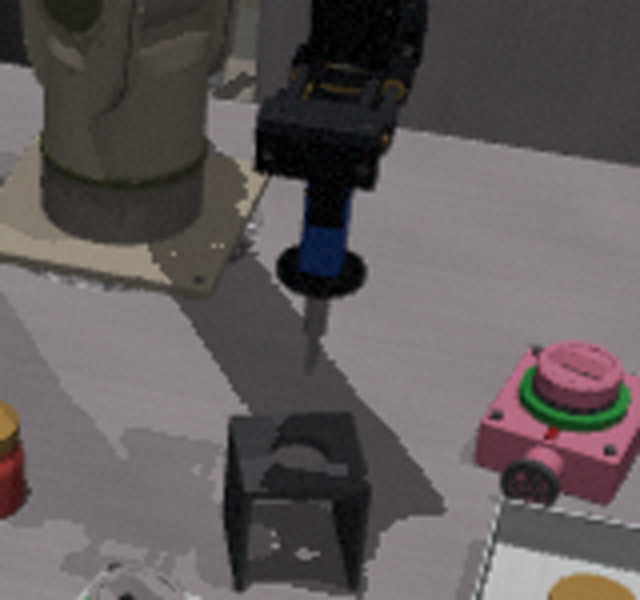

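The driver is gripped and its blade shows edge-on from the scene camera (crop 315,340). The blade lies along world x (25 x 5.5 mm), so it is parallel to the tool's y. Next, over the screw and turn to 52.5°.

Request:
carry_out:
  increments:
    - {"dx": -0.047, "dy": 0.108, "dz": 0, "yaw": 0, "grip": 1}
    - {"dx": -0.047, "dy": 0.108, "dz": 0, "yaw": 0, "grip": 1}
    - {"dx": -0.047, "dy": 0.108, "dz": 0, "yaw": 0, "grip": 1}
    - {"dx": -0.047, "dy": 0.108, "dz": 0, "yaw": 0, "grip": 1}
    - {"dx": -0.047, "dy": 0.108, "dz": 0, "yaw": 0, "grip": 1}
    - {"dx": -0.047, "dy": 0.108, "dz": 0, "yaw": 0, "grip": 1}
    - {"dx": -0.047, "dy": 0.108, "dz": 0, "yaw": 0, "grip": 1}
    - {"dx": -0.047, "dy": 0.108, "dz": 0, "yaw": 0, "grip": 1}
    - {"dx": 0, "dy": 0, "dz": 0, "yaw": 0, "grip": 1}

```text
clock: 8.08
ee_pos: [0.5969, 0.1887, 0.268]
orientation: [2.196, 2.245, -0.006]
force: [-1.1, 0.2, -3.5]
gripper_width: 0.0277
grip_force: 30.0
```

Request:
carry_out:
  increments:
    - {"dx": 0, "dy": 0, "dz": 0, "yaw": -0.745, "grip": 1}
    - {"dx": 0, "dy": 0, "dz": 0, "yaw": -0.745, "grip": 1}
    - {"dx": 0, "dy": 0, "dz": 0, "yaw": -0.745, "grip": 1}
    - {"dx": 0, "dy": 0, "dz": 0, "yaw": -0.745, "grip": 1}
    - {"dx": 0, "dy": 0, "dz": 0, "yaw": -0.745, "grip": 1}
    - {"dx": 0, "dy": 0, "dz": 0, "yaw": -0.745, "grip": 1}
    - {"dx": 0, "dy": 0, "dz": 0, "yaw": -0.745, "grip": 1}
    - {"dx": 0, "dy": 0, "dz": 0, "yaw": -0.745, "grip": 1}
    - {"dx": 0, "dy": 0, "dz": 0, "yaw": -0.745, "grip": 1}
    - {"dx": 0, "dy": 0, "dz": 0, "yaw": -0.745, "grip": 1}
    - {"dx": 0, "dy": 0, "dz": 0, "yaw": 0, "grip": 1}
    - {"dx": 0, "dy": 0, "dz": 0, "yaw": 0, "grip": 1}
    - {"dx": 0, "dy": 0, "dz": 0, "yaw": 0, "grip": 1}

```text
clock: 9.17
ee_pos: [0.5943, 0.1922, 0.2699]
orientation: [-1.008, -2.975, 0.001]
force: [-0.3, 0.4, -3.4]
gripper_width: 0.0279
grip_force: 30.0
```

Run:
```python
from h import *
go((.5945,.1922,.185),52.5)
go((.5945,.1922,.185),52.5)
p,M=tool()
for c in("top","scene"):
    d,P,T=cloud(c);zb=p[2]-.101
    print(c,"blade",rect(P,p[0],p[1],.03,zb+.002,zb+.028),"guard",rect(P,p[0],p[1],.045,zb+.073,zb+.084))
```

```text
t 9.17 p [0.5943 0.1922 0.2699] yang 52.58 zt [-0.001 -0.    -1.   ] q [-0.65  0.31  0.34  1.36 -0.1   1.49  0.61] F [-0.3  0.4 -3.4] M [-0.07  0.01 -0.01] w 0.027851272356404888 gf 29.97167843626812
total shares dxyz [-0.001  0.001  0.425] yaw shares(+cw) 0.01
t 9.17 p [0.5943 0.1922 0.2699] yang 52.58 zt [-0.001 -0.    -1.   ] q [-0.65  0.31  0.34  1.36 -0.1   1.49  0.61] F [-0.3  0.4 -3.4] M [-0.07  0.01 -0.01] w 0.027851272356404888 gf 29.97167843626812
total shares dxyz [-0.001  0.001  0.425] yaw shares(+cw) 0.01
t 9.17 p [0.5943 0.1922 0.2699] yang 52.58 zt [-0.001 -0.    -1.   ] q [-0.65  0.31  0.34  1.36 -0.1   1.49  0.61] F [-0.3  0.4 -3.4] M [-0.07  0.01 -0.01] w 0.027851272356404888 gf 29.97167843626812
top blade None guard None
scene blade (56, 'rect', [599.2, 192.0, 25.9, 10.2, 69.8], 'mean', [599.3, 193.4, 183.0], 'zmed', 183.2) guard (178, 'rect', [602.3, 193.7, 52.3, 58.6, 11.0], 'mean', [608.6, 195.2, 250.3], 'zmed', 250.8)
```

Request:
carry_out:
  increments:
    - {"dx": 0, "dy": 0, "dz": 0.1, "yaw": 0, "grip": 1}
    - {"dx": 0, "dy": 0, "dz": 0.1, "yaw": 0, "grip": 1}
    - {"dx": 0, "dy": 0, "dz": 0.1, "yaw": 0, "grip": 1}
    - {"dx": 0, "dy": 0, "dz": 0.08, "yaw": 0, "grip": 1}
    - {"dx": 0, "dy": 0, "dz": 0.05, "yaw": 0, "grip": 1}
    - {"dx": 0, "dy": 0, "dz": 0.035, "yaw": 0, "grip": 1}
    - {"dx": 0, "dy": 0, "dz": 0, "yaw": 0, "grip": 1}
    - {"dx": 0, "dy": 0, "dz": 0, "yaw": 0, "grip": 1}

```text
clock: 9.93
ee_pos: [0.5949, 0.1924, 0.1783]
orientation: [1.004, 2.976, 0.001]
force: [0.4, -0.4, -2.4]
gripper_width: 0.028
grip_force: 30.0
```

Request:
carry_out:
  increments:
    - {"dx": 0, "dy": 0, "dz": 0.015, "yaw": 0, "grip": 1}
    - {"dx": 0, "dy": 0, "dz": 0.015, "yaw": 0, "grip": 1}
    - {"dx": 0, "dy": 0, "dz": 0, "yaw": 0, "grip": 1}

```text
clock: 10.18
ee_pos: [0.5948, 0.1921, 0.1718]
orientation: [1.004, 2.977, 0.0]
force: [-0.3, -0.6, -2.1]
gripper_width: 0.0281
grip_force: 30.0
```

Run:
```python
from h import *
go((.5945,.1922,.1635),52.5)
```

```text
t 10.18 p [0.5948 0.1921 0.1718] yang 52.73 zt [ 0. -0. -1.] q [-0.64  0.35  0.33  1.52 -0.12  1.29  0.62] F [-0.3 -0.6 -2.1] M [-0.28  0.01 -0.04] w 0.028068597390071715 gf 29.96948246844113
total shares dxyz [ 0.001 -0.     0.042] yaw shares(+cw) 0.03
```

Request:
carry_out:
  increments:
    - {"dx": 0, "dy": 0, "dz": 0.01, "yaw": 0, "grip": 1}
    - {"dx": 0, "dy": 0, "dz": 0.01, "yaw": 0, "grip": 1}
    - {"dx": 0, "dy": 0, "dz": 0.01, "yaw": 0, "grip": 1}
    - {"dx": 0, "dy": 0, "dz": 0.005, "yaw": 0, "grip": 1}
    - {"dx": 0, "dy": 0, "dz": 0, "yaw": 0, "grip": 1}
    - {"dx": 0, "dy": 0, "dz": 0, "yaw": 0, "grip": 1}

```text
clock: 10.68
ee_pos: [0.5942, 0.1918, 0.1641]
orientation: [-1.004, -2.976, 0.002]
force: [-2.5, -3.3, -4.3]
gripper_width: 0.0278
grip_force: 30.0
```

Run:
```python
from h import *
tool()
```

```text
t 10.68 p [0.5942 0.1918 0.1641] yang 52.73 zt [-0.001 -0.001 -1.   ] q [-0.64  0.36  0.33  1.53 -0.12  1.28  0.62] F [-2.5 -3.3 -4.3] M [-1.07  0.76 -0.1 ] w 0.02775679797020144 gf 29.993634531274438
```

Seated about 7 mm into the straight walls. The small side force is along the slot, so I'll ease back along tool y and press lightly.

Request:
carry_out:
  increments:
    - {"dx": 0, "dy": -0.006, "dz": 0, "yaw": 0, "grip": 1}
    - {"dx": 0, "dy": -0.006, "dz": 0, "yaw": 0, "grip": 1}
    - {"dx": 0, "dy": 0, "dz": 0.006, "yaw": 0, "grip": 1}
    - {"dx": 0, "dy": 0, "dz": 0, "yaw": 0, "grip": 1}
    - {"dx": 0, "dy": 0, "dz": 0, "yaw": 0, "grip": 1}

```text
clock: 11.1
ee_pos: [0.5934, 0.1908, 0.1637]
orientation: [1.003, 2.977, 0.001]
force: [-0.2, -0.0, -3.1]
gripper_width: 0.0276
grip_force: 30.0
```

Run:
```python
from h import *
tool()
```

```text
t 11.1 p [0.5934 0.1908 0.1637] yang 52.76 zt [ 0.001  0.001 -1.   ] q [-0.64  0.35  0.33  1.53 -0.12  1.28  0.62] F [-0.2 -0.  -3.1] M [-0.03  0.01 -0.01] w 0.02764971122730452 gf 29.971700138412416
```

Request:
carry_out:
  increments:
    - {"dx": 0.001, "dy": 0, "dz": 0, "yaw": 0.6, "grip": 1}
    - {"dx": 0.001, "dy": 0, "dz": 0, "yaw": 0.6, "grip": 1}
    - {"dx": 0.001, "dy": 0, "dz": 0, "yaw": 0.6, "grip": 1}
    - {"dx": 0.001, "dy": 0, "dz": 0, "yaw": 0.6, "grip": 1}
    - {"dx": 0.001, "dy": 0, "dz": 0, "yaw": 0.6, "grip": 1}
    - {"dx": 0.001, "dy": 0, "dz": 0, "yaw": 0.6, "grip": 1}
    - {"dx": 0.001, "dy": 0, "dz": 0, "yaw": 0.6, "grip": 1}
    - {"dx": 0.001, "dy": 0, "dz": 0, "yaw": 0.6, "grip": 1}
    - {"dx": 0.001, "dy": 0, "dz": 0, "yaw": 0.6, "grip": 1}
    - {"dx": 0.001, "dy": 0, "dz": 0, "yaw": 0.6, "grip": 1}
    - {"dx": 0, "dy": 0, "dz": 0, "yaw": 0, "grip": 1}
    - {"dx": 0, "dy": 0, "dz": 0, "yaw": 0, "grip": 1}

```text
clock: 12.1
ee_pos: [0.5928, 0.1922, 0.1638]
orientation: [1.984, 2.434, 0.002]
force: [3.9, 0.1, -5.2]
gripper_width: 0.028
grip_force: 30.0
```

Run:
```python
from h import *
tool()
```

```text
t 12.1 p [0.5928 0.1922 0.1638] yang 11.63 zt [ 0.002  0.    -1.   ] q [-0.73  0.36  0.44  1.54 -0.16  1.28 -0.07] F [ 3.9  0.1 -5.2] M [-0.03 -1.25  0.01] w 0.028024106209808174 gf 30.041177248349413
```

Request:
carry_out:
  increments:
    - {"dx": 0, "dy": 0.006, "dz": 0, "yaw": 0.5, "grip": 1}
    - {"dx": 0, "dy": 0, "dz": 0, "yaw": 0.5, "grip": 1}
    - {"dx": 0, "dy": 0, "dz": 0, "yaw": 0.5, "grip": 1}
    - {"dx": 0, "dy": 0, "dz": 0, "yaw": 0.5, "grip": 1}
    - {"dx": 0, "dy": 0, "dz": 0, "yaw": 0.5, "grip": 1}
    - {"dx": 0, "dy": 0, "dz": 0, "yaw": 0.5, "grip": 1}
    - {"dx": 0, "dy": 0, "dz": 0, "yaw": 0.5, "grip": 1}
    - {"dx": 0, "dy": 0, "dz": 0, "yaw": 0.5, "grip": 1}
    - {"dx": 0, "dy": 0, "dz": 0, "yaw": 0, "grip": 1}

```text
clock: 12.85
ee_pos: [0.594, 0.1917, 0.1638]
orientation: [2.509, 1.889, 0.001]
force: [4.7, -2.5, -3.7]
gripper_width: 0.0275
grip_force: 30.1
```

Run:
```python
from h import *
tool()
```

```text
t 12.85 p [0.594  0.1917 0.1638] yang -16.06 zt [ 0.001 -0.    -1.   ] q [-0.79  0.37  0.52  1.54 -0.19  1.28 -0.53] F [ 4.7 -2.5 -3.7] M [-0.69 -1.28  0.14] w 0.027525322670887184 gf 30.062277975375764
```

Torque of 0.14 N m matches the friction, so the blade is driving the screw. I'll go on to the stop in small turns.

Request:
carry_out:
  increments:
    - {"dx": 0, "dy": 0.005, "dz": 0, "yaw": 0.3, "grip": 1}
    - {"dx": 0, "dy": 0, "dz": 0, "yaw": 0.3, "grip": 1}
    - {"dx": 0, "dy": 0, "dz": 0, "yaw": 0.3, "grip": 1}
    - {"dx": 0, "dy": 0, "dz": 0, "yaw": 0, "grip": 1}

```text
clock: 13.18
ee_pos: [0.5945, 0.1916, 0.1637]
orientation: [2.606, 1.754, 0.0]
force: [2.1, -1.7, -3.3]
gripper_width: 0.0278
grip_force: 30.0
```

Request:
carry_out:
  increments:
    - {"dx": 0, "dy": 0, "dz": 0, "yaw": 0.3, "grip": 1}
    - {"dx": 0, "dy": 0, "dz": 0, "yaw": 0.3, "grip": 1}
    - {"dx": 0, "dy": 0, "dz": 0, "yaw": 0, "grip": 1}

```text
clock: 13.43
ee_pos: [0.5945, 0.1915, 0.1637]
orientation: [2.667, 1.659, 0.0]
force: [3.2, -1.7, -2.3]
gripper_width: 0.0278
grip_force: 30.1
```

Run:
```python
from h import *
tool()
```

```text
t 13.43 p [0.5945 0.1915 0.1637] yang -26.22 zt [ 0.001 -0.    -1.   ] q [-0.81  0.38  0.55  1.54 -0.2   1.28 -0.69] F [ 3.2 -1.7 -2.3] M [-0.91 -0.96  0.25] w 0.027769951847259187 gf 30.069717041915283
```

Request:
carry_out:
  increments:
    - {"dx": 0, "dy": 0, "dz": 0, "yaw": 0.3, "grip": 1}
    - {"dx": 0, "dy": 0, "dz": 0, "yaw": 0.3, "grip": 1}
    - {"dx": 0, "dy": 0, "dz": 0, "yaw": 0, "grip": 1}

```text
clock: 13.68
ee_pos: [0.5945, 0.1917, 0.1637]
orientation: [2.724, 1.563, 0.001]
force: [3.1, -1.8, -2.4]
gripper_width: 0.0279
grip_force: 30.4
```

Run:
```python
from h import *
tool()
d,P,T=cloud("scene");i=d["img"]
p=np.array([.594,.192,.08]);v=T[:3,:3].T@(p-T[:3,3]);u=int(d["fx"]*v[0]/v[2]+d["cx"]);r=int(d["fy"]*v[1]/v[2]+d["cy"])
cv2.imwrite("pics/s3.png",cv2.resize(i[r-60:r+40,u-60:u+60],None,fx=5,fy=5,interpolation=cv2.INTER_CUBIC))
```

```text
t 13.68 p [0.5945 0.1917 0.1637] yang -30.3 zt [ 0.001 -0.    -1.   ] q [-0.82  0.38  0.56  1.54 -0.21  1.28 -0.76] F [ 3.1 -1.8 -2.4] M [-1.03 -0.97  0.81] w 0.027904976837342284 gf 30.43294357135892
```

View pics/s3.png

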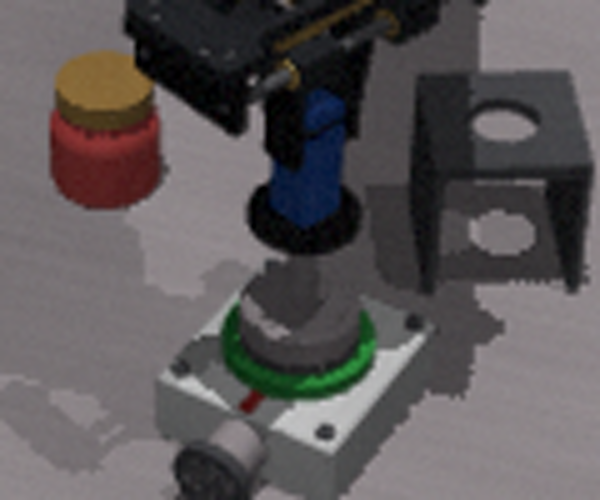

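The picture shows the driver upright in the screw at (305,280), with the slot pointing to the red mark at (250,400). Torque rose to 0.81 N m, so the screw is at its hard stop. I'll relax the twist within the play and lift out.

Request:
carry_out:
  increments:
    - {"dx": 0, "dy": 0, "dz": 0, "yaw": -0.6, "grip": 1}
    - {"dx": 0, "dy": 0, "dz": 0, "yaw": -0.6, "grip": 1}
    - {"dx": 0, "dy": 0, "dz": 0, "yaw": -0.5, "grip": 1}
    - {"dx": 0, "dy": 0, "dz": 0, "yaw": 0, "grip": 1}
    - {"dx": 0, "dy": 0, "dz": -0.05, "yaw": 0, "grip": 1}
    - {"dx": 0, "dy": 0, "dz": -0.1, "yaw": 0, "grip": 1}
    - {"dx": 0, "dy": 0, "dz": -0.1, "yaw": 0, "grip": 1}
    - {"dx": 0, "dy": 0, "dz": -0.1, "yaw": 0, "grip": 1}
    - {"dx": 0, "dy": 0, "dz": -0.1, "yaw": 0, "grip": 1}
    - {"dx": 0, "dy": 0, "dz": -0.1, "yaw": 0, "grip": 1}
    - {"dx": 0, "dy": 0, "dz": 0, "yaw": 0, "grip": 1}

```text
clock: 14.65
ee_pos: [0.5954, 0.1926, 0.2785]
orientation: [2.554, 1.829, 0.01]
force: [0.4, 0.0, -1.8]
gripper_width: 0.0275
grip_force: 29.9
```

Run:
```python
from h import *
go((.420,.2628,.275),1.5)
```

```text
t 14.65 p [0.5954 0.1926 0.2785] yang -18.8 zt [ 0.005  0.003 -1.   ] q [-0.8   0.32  0.54  1.36 -0.17  1.5  -0.59] F [ 0.4  0.  -1.8] M [-0.13  0.03  0.01] w 0.0275263878409831 gf 29.945898524019867
total shares dxyz [ 0.049 -0.944  0.014] yaw shares(+cw) -2.95
```

Request:
carry_out:
  increments:
    - {"dx": 0, "dy": 0, "dz": 0, "yaw": -0.59, "grip": 1}
    - {"dx": 0, "dy": 0, "dz": 0, "yaw": -0.59, "grip": 1}
    - {"dx": 0, "dy": 0, "dz": 0, "yaw": -0.59, "grip": 1}
    - {"dx": 0, "dy": 0, "dz": 0, "yaw": -0.59, "grip": 1}
    - {"dx": 0, "dy": 0, "dz": 0, "yaw": -0.59, "grip": 1}
    - {"dx": 0.037, "dy": -0.086, "dz": 0, "yaw": 0, "grip": 1}
    - {"dx": 0.037, "dy": -0.086, "dz": 0, "yaw": 0, "grip": 1}
    - {"dx": 0.037, "dy": -0.086, "dz": 0, "yaw": 0, "grip": 1}
    - {"dx": 0.037, "dy": -0.086, "dz": 0, "yaw": 0, "grip": 1}
    - {"dx": 0.037, "dy": -0.086, "dz": 0, "yaw": 0, "grip": 1}
    - {"dx": 0.037, "dy": -0.086, "dz": 0, "yaw": 0, "grip": 1}
    - {"dx": 0.037, "dy": -0.086, "dz": 0, "yaw": 0, "grip": 1}
    - {"dx": 0.037, "dy": -0.086, "dz": 0, "yaw": 0, "grip": 1}
    - {"dx": 0.037, "dy": -0.086, "dz": 0, "yaw": 0, "grip": 1}
    - {"dx": 0.037, "dy": -0.086, "dz": 0, "yaw": 0, "grip": 1}
    - {"dx": 0, "dy": 0, "dz": 0, "yaw": 0, "grip": 1}
    - {"dx": 0, "dy": 0, "dz": 0, "yaw": 0, "grip": 1}
    - {"dx": 0, "dy": 0, "dz": 0, "yaw": 0, "grip": 1}

```text
clock: 16.15
ee_pos: [0.4205, 0.261, 0.2734]
orientation: [-2.192, -2.25, 0.0]
force: [0.3, 0.2, -2.5]
gripper_width: 0.0277
grip_force: 29.9
```

Run:
```python
from h import *
go((.4215,.2623,.1215),1.5)
for c in("top","scene"):
    d,P,T=cloud(c);c0=np.array([.5925,.190] if c=="top" else [.596,.1925])
    for n,a,b in(("slot",.055,.0735),):
        m=(np.hypot(P[...,0]-c0[0],P[...,1]-c0[1])<.022)&(P[...,2]<b)&(P[...,2]>a);Q=P[m][:,:2]
        if len(Q)>5: l=cv2.fitLine(Q.astype(np.float32),cv2.DIST_L2,0,.01,.01).ravel();print(c,len(Q),"slot deg",np.degrees(np.arctan2(l[1],l[0])))
    i=d["img"].astype(int);red=(i[...,2]>i[...,1]+40)&(i[...,2]>i[...,0]+40)
    Q=P[red&(np.hypot(P[...,0]-.594,P[...,1]-.19)<.075)&(P[...,2]>.02)];
    if len(Q)>3:l=cv2.fitLine(Q[:,:2].astype(np.float32),cv2.DIST_L2,0,.01,.01).ravel();print("marks",len(Q),np.degrees(np.arctan2(l[1],l[0])))
```

```text
t 16.15 p [0.4205 0.261  0.2734] yang 1.49 zt [-0.  0. -1.] q [-1.01 -0.    0.36  1.69  0.    1.45 -0.62] F [ 0.3  0.2 -2.5] M [-0.05  0.07  0.02] w 0.027709861340354854 gf 29.94554590433836
total shares dxyz [0.006 0.005 0.76 ] yaw shares(+cw) -0.0
top 87 slot deg -11.474078
marks 20 -12.715531
scene 30 slot deg -18.49103
marks 13 -7.802438
```

The slot is in line with the marks (-11.5° against -12.7° from the top camera). Hang the driver back.

Request:
carry_out:
  increments:
    - {"dx": 0.006, "dy": 0.005, "dz": 0.05, "yaw": 0, "grip": 1}
    - {"dx": 0, "dy": 0, "dz": 0.1, "yaw": 0, "grip": 1}
    - {"dx": 0, "dy": 0, "dz": 0.1, "yaw": 0, "grip": 1}
    - {"dx": 0, "dy": 0, "dz": 0.1, "yaw": 0, "grip": 1}
    - {"dx": 0, "dy": 0, "dz": 0.1, "yaw": 0, "grip": 1}
    - {"dx": 0, "dy": 0, "dz": 0.1, "yaw": 0, "grip": 1}
    - {"dx": 0, "dy": 0, "dz": 0.1, "yaw": 0, "grip": 1}
    - {"dx": 0, "dy": 0, "dz": 0.06, "yaw": 0, "grip": 1}
    - {"dx": 0, "dy": 0, "dz": 0.03, "yaw": 0, "grip": 1}
    - {"dx": 0, "dy": 0, "dz": 0.01, "yaw": 0, "grip": 1}
    - {"dx": 0, "dy": 0, "dz": 0, "yaw": 0, "grip": 1}
    - {"dx": 0, "dy": 0, "dz": 0, "yaw": 0, "grip": 1}

```text
clock: 17.25
ee_pos: [0.4218, 0.2628, 0.1241]
orientation: [2.192, 2.25, 0.002]
force: [0.6, 0.9, -2.8]
gripper_width: 0.0276
grip_force: 29.9
```

Run:
```python
from h import *
tool()
```

```text
t 17.25 p [0.4218 0.2628 0.1241] yang 1.51 zt [ 0.001  0.001 -1.   ] q [-0.99  0.1   0.36  1.91 -0.04  1.14 -0.59] F [ 0.6  0.9 -2.8] M [-0.09  0.05 -0.03] w 0.027648669304636178 gf 29.94566821726039
```

Not yet resting, about 3 mm to go.

Request:
carry_out:
  increments:
    - {"dx": 0, "dy": 0, "dz": 0.009, "yaw": 0, "grip": 1}
    - {"dx": 0, "dy": 0, "dz": 0.007, "yaw": 0, "grip": 1}
    - {"dx": 0, "dy": 0, "dz": 0, "yaw": 0, "grip": 1}
    - {"dx": 0, "dy": 0, "dz": 0, "yaw": 0, "grip": 1}

```text
clock: 17.58
ee_pos: [0.4217, 0.2629, 0.1208]
orientation: [2.192, 2.251, 0.002]
force: [1.0, 0.5, -0.9]
gripper_width: 0.0276
grip_force: 29.9
```

Run:
```python
from h import *
tool()
```

```text
t 17.58 p [0.4217 0.2629 0.1208] yang 1.52 zt [ 0.001  0.001 -1.   ] q [-0.99  0.11  0.36  1.91 -0.04  1.13 -0.58] F [ 1.   0.5 -0.9] M [ 0.01 -0.08 -0.05] w 0.027616626889905578 gf 29.94490514975041
```

It now rests on the plate (the weight is off the wrist). Release, then straight up.

Request:
carry_out:
  increments:
    - {"dx": 0, "dy": 0, "dz": 0, "yaw": 0, "grip": -1}
    - {"dx": 0, "dy": 0, "dz": 0, "yaw": 0, "grip": -1}
    - {"dx": 0, "dy": 0, "dz": 0, "yaw": 0, "grip": -1}
    - {"dx": 0, "dy": 0, "dz": 0, "yaw": 0, "grip": -1}
    - {"dx": 0, "dy": 0, "dz": 0, "yaw": 0, "grip": -1}
    - {"dx": 0, "dy": 0, "dz": 0, "yaw": 0, "grip": -1}
    - {"dx": 0, "dy": 0, "dz": 0, "yaw": 0, "grip": -1}
    - {"dx": 0, "dy": 0, "dz": 0, "yaw": 0, "grip": -1}
    - {"dx": 0, "dy": 0, "dz": 0, "yaw": 0, "grip": -1}
    - {"dx": 0, "dy": 0, "dz": 0, "yaw": 0, "grip": -1}
    - {"dx": 0, "dy": 0, "dz": 0, "yaw": 0, "grip": -1}
    - {"dx": 0, "dy": 0, "dz": 0, "yaw": 0, "grip": -1}
    - {"dx": 0, "dy": 0, "dz": -0.1, "yaw": 0, "grip": -1}
    - {"dx": 0, "dy": 0, "dz": -0.15, "yaw": 0, "grip": -1}
    - {"dx": 0, "dy": 0, "dz": -0.15, "yaw": 0, "grip": -1}
    - {"dx": 0, "dy": 0, "dz": -0.15, "yaw": 0, "grip": -1}
    - {"dx": 0, "dy": 0, "dz": -0.15, "yaw": 0, "grip": -1}
    - {"dx": 0, "dy": 0, "dz": -0.15, "yaw": 0, "grip": -1}
    - {"dx": 0, "dy": 0, "dz": 0, "yaw": 0, "grip": -1}

```text
clock: 19.17
ee_pos: [0.423, 0.2638, 0.2962]
orientation: [2.192, 2.25, 0.013]
force: [-0.9, 1.4, -1.1]
gripper_width: 0.0867
grip_force: 0.0
```

Request:
carry_out:
  increments:
    - {"dx": -0.075, "dy": 0.085, "dz": 0, "yaw": 0, "grip": -1}
    - {"dx": -0.075, "dy": 0.085, "dz": 0, "yaw": 0, "grip": -1}
    - {"dx": -0.075, "dy": 0.085, "dz": 0, "yaw": 0, "grip": -1}
    - {"dx": -0.075, "dy": 0.085, "dz": 0, "yaw": 0, "grip": -1}
    - {"dx": -0.075, "dy": 0.085, "dz": 0, "yaw": 0, "grip": -1}
    - {"dx": -0.075, "dy": 0.085, "dz": 0, "yaw": 0, "grip": -1}
    - {"dx": -0.075, "dy": 0.085, "dz": 0, "yaw": 0, "grip": -1}
    - {"dx": -0.075, "dy": 0.085, "dz": 0, "yaw": 0, "grip": -1}
    - {"dx": -0.075, "dy": 0.085, "dz": 0, "yaw": 0, "grip": -1}
    - {"dx": 0, "dy": 0, "dz": 0, "yaw": 0, "grip": -1}
    - {"dx": 0, "dy": 0, "dz": 0, "yaw": 0, "grip": -1}
    - {"dx": 0, "dy": 0, "dz": 0, "yaw": 0, "grip": -1}

```text
clock: 20.17
ee_pos: [0.5775, 0.1322, 0.29]
orientation: [-2.191, -2.251, 0.0]
force: [-1.0, -0.5, -0.8]
gripper_width: 0.0872
grip_force: 0.0
```

Run:
```python
from h import *
tool();d,P,T=cloud("wrist");c=np.array([.5946,.1922])
m=(np.hypot(P[...,0]-c[0],P[...,1]-c[1])<.024)&(P[...,2]<.066)&(P[...,2]>.055);Q=P[m][:,:2]
print(len(Q),cv2.minAreaRect((Q*1000).astype(np.float32)) if len(Q) else 0)
i=d["img"].astype(int);red=(i[...,2]>i[...,1]+60)&(i[...,2]>i[...,0]+60)
Q=P[red&(np.hypot(P[...,0]-.594,P[...,1]-.19)<.075)&(P[...,2]>.02)]
if len(Q)>3:l=cv2.fitLine(Q[:,:2].astype(np.float32),cv2.DIST_L2,0,.01,.01).ravel();print("marks",np.degrees(np.arctan2(l[1],l[0])))
w=d["img"]
d,P,T=cloud("top");i=d["img"].astype(int);blue=(i[...,0]>i[...,2]+40)
print("handle",rect(P,.42,.261,.05,.166,.19,blue))
cv2.imwrite("pics/fin.png",np.hstack([cv2.resize(w[:240],(560,240))[:, :400],d["img"][100:340,130:530]]))
```

```text
t 20.17 p [0.5775 0.1322 0.29  ] yang 1.54 zt [-0.001  0.    -1.   ] q [-0.75  0.24  0.55  1.43 -0.13  1.51 -0.17] F [-1.  -0.5 -0.8] M [-0.06  0.07  0.01] w 0.08718615422459865 gf 0.0
217 ((594.5426635742188, 192.03860473632812), (8.959173202514648, 28.8872127532959), 77.43097686767578)
marks -12.703972
handle (164, 'rect', [421.7, 261.3, 28.1, 26.7, 2.4], 'mean', [420.8, 261.0, 172.4], 'zmed', 172.5)
```

View pics/fin.png

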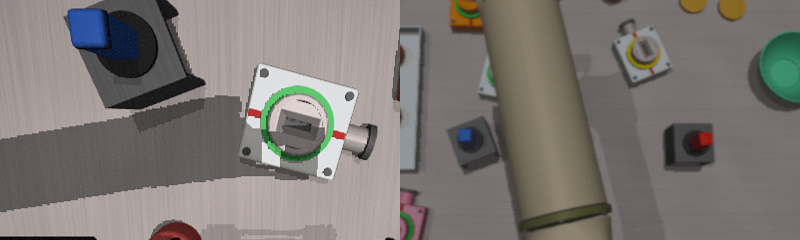

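The final picture shows the slot at (300,125) in line with both red marks (-12.6° against -12.7°). The blue driver stands upright in its stand (top at 172.5 mm), and the yellow head is untouched.

```bash
python3 -c "
from station import order
print(order.close_job())"
```

```text
the job is handed in; nothing more can be done
None
```

The green-collared steel screw is turned to its stop, with the slot within about 0.1° of the red marks' line; the blue driver hangs upright in its own stand, the yellow screw was not touched, and the job was handed in at about 20 s.

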